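Put the cleaning kit back: brushes into spring clips, flask into its ring

ROBOT

A 6-joint arm with a two-finger parallel gripper is mounted at the origin on the work surface. World frame = base frame: x ahead of the robot, y to its left, z up, the work surface at z = 0. Lengths are in m, angles in rad, forces in N, time in s.
With the tool pointing down it reaches from about 0.3 to 0.875 m from the base axis. Payload 6.4 kg.
Tool frame: the origin (TCP) lies midway between the tips of the shut fingers; the grasp point (between the pads) lies 19 mm behind it; z points along the fingers, y is the line along which they close (so a half turn about z gives the same grasp; the last joint's range is limited). The gripper opens to 85 mm and grips with 20 to 120 N. Pads are 22 mm wide; open, the fingers measure 114 mm over their backs; the gripper's body (76 mm by 85 mm) begins 54 mm behind the grasp point. The pads swing forward as they close: fully open they stand 13 mm farther back than shut.
Start: joints at [-1.355, 0.181, 1.607, -0, 1.354, -0.206], TCP at [0.235, -0.525, 0.231] pointing down, gripper open.
Joint ranges: [-2.99, 2.99], [-0.89, 2.07], [0.3, 2.58], [-1.14, 4.28], [0, 2.63], [-3.12, 3.12]. Speed limits (rad/s): [2.57, 2.57, 3.01, 3.14, 3.14, 3.14].

INTERFACE

Orientations are given as a unit quaternion [w, x, y, z].
In Python, from bench import ctrl gives the robot as it stands. The module is installed in compiled form; this text tells all that it offers.
- The arm moves only by the tool move_arm, never from a script. Its argument "plan" is one flat list of numbers, 6 for each row, row after row: the shift along the world's x, y, z in units of 50 mm (1.0 is 50 mm), then the turn, a rotation vector about the world's x, y, z in rad. A call has 1 to 10 rows; each row is the pose to reach, as a shift and turn from the pose commanded when the call began; what a row does not reach only later rows make up. A row lasts 1/8 s, in which the tool goes at most 62.5 mm and 10.7 degrees, less where a joint would pass 70% of its speed; a pose out of reach is approached as far as the arm can. A call with a gripper value outside its range is refused whole. "grip" is the finger opening in mm, from 0 to 85.4, set as the call begins (left out, the last holds). The fingers move at their own pace and stop on an object; the grip force is fixed at half the most. Time passes only in rows, so rows that repeat a pose let the fingers close. It gives the time, the measured TCP pose, the force, the opening and the grip force at its end, in the units of the state.
- ctrl.get_obs(): the state, without advancing time (a new reading comes with each control period).
- ctrl.camera(name): name is "scene" or "side" or "wrist"; returns a dict with "pixels" (384x512x3 uint8, red, green, blue), "fx", "fy", "cx", "cy" (pixels), "origin" and "attitude" of the camera in the world. Camera axes: x right, y down, z forward; pixel columns grow to the right and rows downward; lengths in m; the calibration is good to about 2 mm. A picture is of the moment at which its call begins. There is no depth.
- ctrl.hand_in(): hands the job in; it is judged then, once.
The state is a dict: "time_s": time; "q": joint angles; "dq": joint speeds; "joint_efforts": joint torques, N m; "eef_pos": TCP position; "eef_rot": TCP orientation; "wrist_force": force on the tool from outside, world axes, zero at the start; "torque": the same for the moment, N m; "opening": opening from 0.0 (shut) to 1.0 (fully open); "grasp_force": force on a finger pad.
Only numpy, scipy, OpenCV 4.12 (cv2) and the standard library are available. Lean on these libraries where they do the work, as an engineer would, in place of code of your own. Each camera call takes 0.05 s, during which the arm holds its last target. There are 200 camera calls.

TASK

Put the cleaning kit away: snap the blue and the yellow brush fully home in both spring clips of the rack place of their own colour, bristles pointing away from the robot, and stand the round-bottomed flask upright in the steel ring stand. Keep the flask upright throughout, and leave the red and green brushes in their clips and everything else where it is.

Things in the scene. Friction and masses are not known exactly. Their poses are not given: they have to be found in the camera images.
- brush_blue_center (a point): centre of the loose blue brush, half-way up: a straight rod 190 mm long, 90 g, its x axis running from tail to bristles. Square blue grip 20 x 20 mm, 22 mm to either side of the centre (hold it here); then on both sides a round steel neck 16 mm in diameter, 22 to 55 mm from the centre (these go into the clips). Lies on a mat 5 mm thick, its axis 15 mm above the table
- brush_blue_tip (a point): the bristle end of the blue brush, on its axis, 95 mm from its centre. Beyond the necks (55 to 95 mm from the centre) are a square blue tail, 20 x 20 mm, at -x, and a metal ferrule with grey bristles, 24 mm wide, at +x
- brush_yellow_center (a point): centre of the loose yellow brush: a brush like the blue one, but with a yellow grip and tail, on the same mat
- brush_yellow_tip (a point): the bristle end of the yellow brush, 95 mm from its centre
- slot_blue (a point): blue place of the clip rack: where the centre of the blue brush lies when home, 44 mm above the table. x runs level along the brush, the way the bristles must point (away from the robot), y across. The rack has four such places, 64 mm apart, in mixed order, each a coloured base plate (top 30 mm below this point) with two spring clips, 12 mm long, centred 36 mm before and behind this point
- slot_yellow (a point): the same point of the yellow place. About all the clips: each is a pair of upright steel jaws, 28 mm over their outsides, open at the top with flared lips: mouth about 22 mm wide and 21 mm above this point, throat 9 mm wide and 7 mm above it. A brush neck pressed straight down spreads the jaws and snaps on to a saddle under the lips; both clips together need about 5 to 15 N
- slot_red (a point): the same point of the red place, where the red brush already sits. In every place 60 mm is free between the two clips for the fingers, and a seated brush has about 8 mm of play along x either way
- slot_green (a point): the same point of the green place, where the green brush already sits
- brush_red_center (a point): centre of the red brush, a brush like the blue one, but with a red grip and tail, already clipped in; its top is 54 mm above the table; to be left there
- brush_red_tip (a point): the bristle end of the red brush, 95 mm from its centre
- brush_green_center (a point): centre of the green brush, a brush like the blue one, but with a green grip and tail, already clipped in; to be left there
- brush_green_tip (a point): the bristle end of the green brush, 95 mm from its centre
- flask_neck (a point): point on the axis of the neck of an amber round-bottomed flask with a white stopper, 180 g, weighted bottom: hold it here. Straight neck 24 mm in diameter from 34 mm below to 20 mm above this point, stopper 30 mm in diameter from there to 36 mm above. z runs up the neck. It stands at first in a cork ring on the mat between the two loose brushes, its top 137 mm above the table
- flask_bulb (a point): centre of the flask's round ball, 64 mm in diameter, 60 mm below flask_neck
- cork_ring_top (a point): centre of the top of the fixed cork ring (80 mm outside, 48 mm inside diameter, top 20 mm above the table) in which the flask stands at first
- ring_center (a point): centre of the hole, at its top edge, of the steel ring of the ring stand: 48 mm inside, 66 mm outside diameter, 55 mm above the table, on three legs on a round grey foot 80 mm in diameter, fixed. With the flask standing in it the centre of its ball is 21 mm above this point
- jar_mid (a point): middle of a white jar with a black lid, 40 mm in diameter, 42 mm tall, on the mat; a bystander
- tin_mid (a point): middle of a small metal tin, 44 mm in diameter, 30 mm tall, on the mat; a bystander
- screwdriver_mid (a point): middle of a red screwdriver 170 mm long lying on the table to the right of the rack; a bystander
- bottle_mid (a point): middle of a white bottle 60 mm in diameter, 150 mm tall, beyond the rack; a bystander
- swab_pot_mid (a point): middle (45 mm up) of a grey pot 72 mm in diameter full of swab sticks, 175 mm tall with them; a bystander

How it is judged:
By the outcome, as a careful person would: the job done as asked, in the order asked, and still so for the second after the job is handed in, with the robot touching nothing.
It also fails if it takes over 69 s, if anything falls off the work surface, if the arm or the gripper's body presses on something with over 40 N, if the wrist force passes 120 N, or if a joint passes its speed limit or range.

## Working session

There is one attempt and no reset: what is moved stays moved. The work goes in short steps, Python scripts to look and compute and a tool call to move; the robot and the scene stay as the last step left them, time stands still between calls to the robot, and variables do not carry over. Pictures are saved under pics/ and viewed, at most 10 in all, crops included, and the job is handed in when it is done.

Besides the shell and the picture viewer there is one more tool, called in YAML: its name, and indented under it one key for each argument. move_arm: Moves the arm, as the interface text tells. Its arguments: {"type":"object","properties":{"plan":{"type":"array"},"grip":{"type":"number"}},"required":["plan"]}

```bash
mkdir -p pics
cat > h.py <<'E'
import numpy as np, cv2, json
from bench import ctrl
from scipy.spatial.transform import Rotation as R
def snap(name,fn):
    c=ctrl.camera(name); cv2.imwrite(f'pics/{fn}.png',c['pixels'][:,:,::-1])
    d={k:(np.array(c[k]).tolist()) for k in c if k!='pixels'}; json.dump(d,open(f'pics/{fn}.json','w')); return c
def cam(fn): return json.load(open(f'pics/{fn}.json'))
def rot(c):
    a=np.array(c['attitude']); 
    return a if a.shape==(3,3) else R.from_quat(np.r_[a[1:],a[0]]).as_matrix()
def ray(c,u,v):
    d=rot(c)@np.array([(u-c['cx'])/c['fx'],(v-c['cy'])/c['fy'],1]); return np.array(c['origin']),d
def at_z(c,u,v,z):
    o,d=ray(c,u,v); return o+d*(z-o[2])/d[2]
def proj(c,p):
    q=rot(c).T@(np.array(p)-np.array(c['origin'])); return np.array([c['fx']*q[0]/q[2]+c['cx'],c['fy']*q[1]/q[2]+c['cy']])
def crop(fn,x0,y0,x1,y1,s,out):
    im=cv2.imread(f'pics/{fn}.png')[y0:y1,x0:x1]; cv2.imwrite(f'pics/{out}.png',cv2.resize(im,None,fx=s,fy=s,interpolation=cv2.INTER_CUBIC))
E
python3 - <<'E'
from h import *
ims=[]
for n in ['scene','side']:
    c=snap(n,n+'0'); print(n,cam(n+'0'))
    
print({k:np.round(v,3).tolist() for k,v in ctrl.get_obs().items()})
for n in ['scene','side']:
    im=cv2.imread(f'pics/{n}0.png'); cv2.imwrite(f'pics/{n}0b.png',cv2.resize(im,(800,600),interpolation=cv2.INTER_CUBIC))
E
```

```text
scene {'fx': 404.94437554230814, 'fy': 404.94437554230814, 'cx': 258.89378733349616, 'cy': 196.02213769780855, 'origin': [1.3807935000956877, -0.6106761457871571, 0.9651491792654843], 'attitude': [-0.3715270485314764, 0.810578610938583, 0.40724191900152173, -0.1976967048443787]}
side {'fx': 374.49084654733497, 'fy': 374.49084654733497, 'cx': 254.2030231397577, 'cy': 190.06174059435207, 'origin': [0.36776867507796995, 0.8873195325563432, 0.7264916613868059], 'attitude': [0.04713032434927502, -0.08231911536762407, 0.8783996744835664, -0.46841894457738203]}
{'time_s': 0.1, 'q': [-1.355, 0.181, 1.608, -0.0, 1.354, -0.206], 'dq': [0.0, -0.0, -0.004, -0.002, -0.002, -0.001], 'joint_efforts': [0.001, -44.587, -35.224, -0.0, 0.004, 0.0], 'eef_pos': [0.235, -0.524, 0.23], 'eef_rot': [-0.001, 0.978, 0.209, -0.0], 'wrist_force': [-0.569, 0.507, -0.369], 'torque': [-0.04, -0.025, 0.019], 'grasp_force': 0.0, 'opening': 0.999}
```

View pics/scene0b.png

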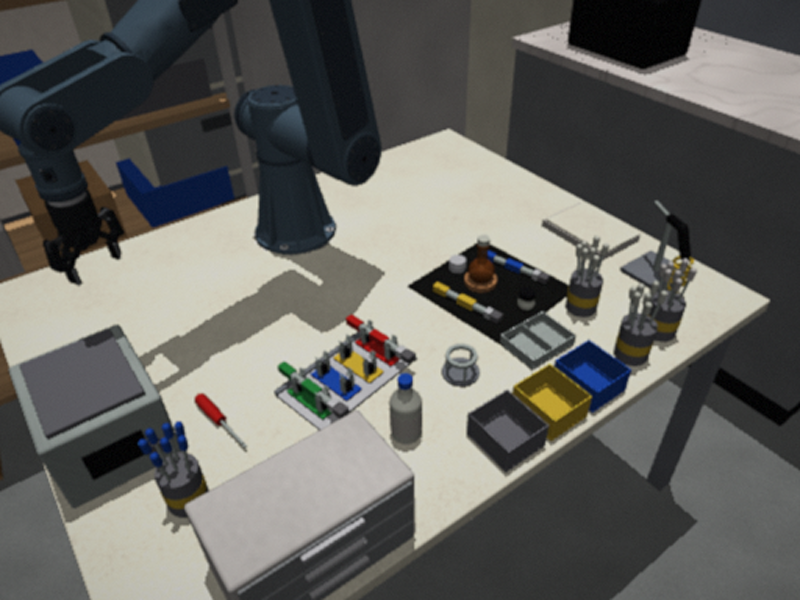

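View pics/side0b.png

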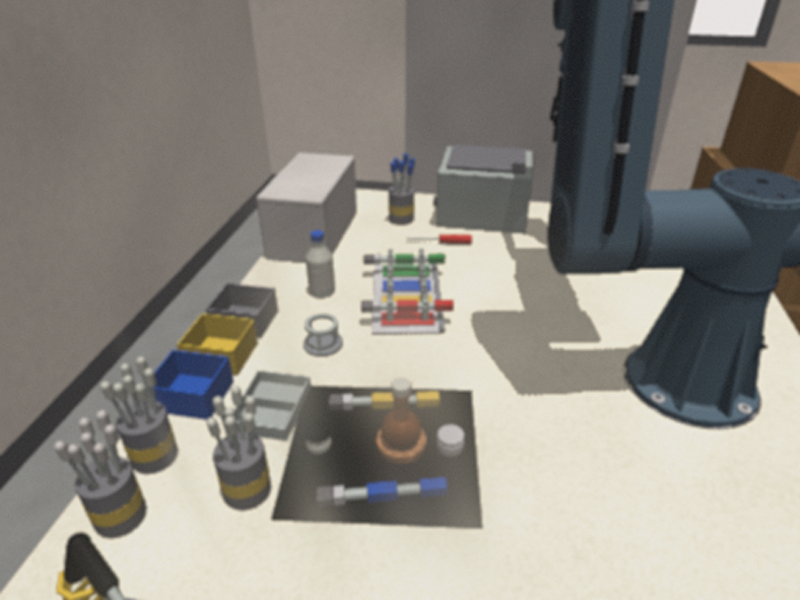

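Run:
```python
from h import *
crop('side0',175,235,310,340,5.7,'c1')
a=cv2.imread('pics/side0.png')[150:230,190:300]; b=cv2.imread('pics/scene0.png')[200:275,170:310]
a=cv2.resize(a,None,fx=3.6,fy=3.6,interpolation=cv2.INTER_CUBIC); b=cv2.resize(b,None,fx=4,fy=4,interpolation=cv2.INTER_CUBIC)
o=np.zeros((600,800,3),np.uint8); o[:a.shape[0],:a.shape[1]]=a; o[300:300+b.shape[0],:b.shape[1]]=b
cv2.imwrite('pics/c2.png',o)
s=cam('side0');k=.64
for n,u,v,z in [('blue c',383,491,.015),('blue tip',320,494,.015),('yel c',383,399,.015),('yel tip',333,401,.015),('neck',401,400,.101),('ring',322,325,.055),('green',405,258,.044),('red',405,305,.044)]:
    print(n,np.round(at_z(s,u*k,v*k,z),3))
```

```text
blue c [0.496 0.349 0.015]
blue tip [0.585 0.371 0.015]
yel c [0.536 0.162 0.015]
yel tip [0.62  0.183 0.015]
neck [0.489 0.247 0.101]
ring [0.685 0.025 0.055]
green [ 0.577 -0.275  0.044]
red [ 0.542 -0.086  0.044]
```

View pics/c1.png

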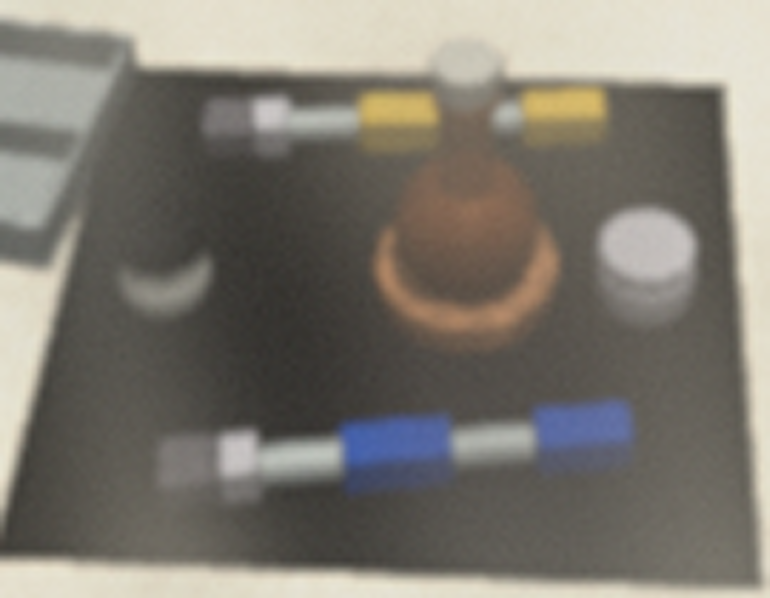

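View pics/c2.png

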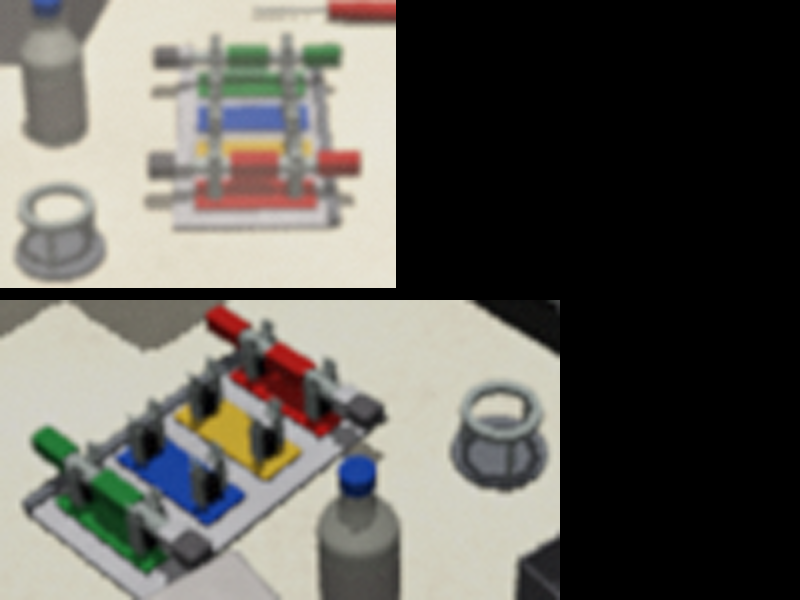

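Run:
```python
from h import *
s=cam('side0');sc=cam('scene0')
A=lambda u,v,z:np.round(at_z(s,175+u/5.7,235+v/5.7,z),4)
B=lambda u,v,z:np.round(at_z(sc,170+u/4,200+(v-300)/4,z),4)
C=lambda u,v,z:np.round(at_z(s,190+u/3.6,150+v/3.6,z),4)
print('blue grip',A(398,436,.025),'tail end',A(632,417,.025),'ferrule side',A(239,447,.025))
print('yel gripfront',A(360,107,.025),'tail end',A(606,103,.025))
print('flask stopper',A(465,60,.137),'cork',A(467,262,.02))
print('ring side',C(57,208,.055),'scene',B(501,408,.055))
for n,P in [('blue',[(117,457),(155,440),(243,490),(208,523)]),('yel',[(175,415),(210,402),(300,452),(268,477)]),('green',[(57,503),(95,485),(170,555),(150,570)])]:
    print(n,[B(u,v,.014) for u,v in P],np.mean([B(u,v,.014) for u,v in P],0))
print('blue side',[C(*p,.014) for p in [(197,105),(307,107),(308,132),(195,132)]])
```

```text
blue grip [0.4968 0.3498 0.025 ] tail end [0.4065 0.3235 0.025 ] ferrule side [0.5576 0.3666 0.025 ]
yel gripfront [0.5536 0.1696 0.025 ] tail end [0.4402 0.1458 0.025 ]
flask stopper [0.4881 0.2497 0.137 ] cork [0.4874 0.2505 0.02  ]
ring side [0.6859 0.0245 0.055 ] scene [0.6962 0.0131 0.055 ]
blue [array([ 0.5207, -0.2424,  0.014 ]), array([ 0.5228, -0.208 ,  0.014 ]), array([ 0.6127, -0.1806,  0.014 ]), array([ 0.6252, -0.2212,  0.014 ])] [ 0.57035 -0.21305  0.014  ]
yel [array([ 0.5079, -0.1798,  0.014 ]), array([ 0.5125, -0.1482,  0.014 ]), array([ 0.6058, -0.1209,  0.014 ]), array([ 0.613, -0.157,  0.014])] [ 0.5598   -0.151475  0.014   ]
green [array([ 0.5357, -0.3052,  0.014 ]), array([ 0.5369, -0.2718,  0.014 ]), array([ 0.635 , -0.2615,  0.014 ]), array([ 0.6384, -0.2812,  0.014 ])] [ 0.5865   -0.279925  0.014   ]
blue side [array([ 0.619 , -0.2185,  0.014 ]), array([ 0.5111, -0.2344,  0.014 ]), array([ 0.5037, -0.19  ,  0.014 ]), array([ 0.6106, -0.1704,  0.014 ])]
```

move_arm:
  plan: [0.4, 0.5, 0.2, 0, 0, 0, 1.2, 1.4, 0.4, 0, 0, -0.05, 2.2, 2.5, 0.6, 0, 0, -0.1, 3.2, 3.6, 0.8, 0, 0, -0.15, 4.2, 4.8, 1, 0, 0, -0.2, 5.1, 5.8, 1, 0, 0, -0.2, 5.7, 6.4, 1, 0, 0, -0.2, 5.9, 6.7, 1, 0, 0, -0.2, 5.9, 6.7, 1, 0, 0, -0.2]
  grip: 50

```text
time_s: 1.23
eef_pos: [0.5316, -0.1869, 0.2808]
eef_rot: [-0.0, 0.994, 0.113, -0.0]
wrist_force: [0.1, 0.0, -0.1]
opening: 0.584
grasp_force: 0.0
```

Run:
```python
from h import *
c=snap('wrist','w1'); print(cam('w1')); crop('w1',0,0,512,384,1.5625,'w1b')
o=ctrl.get_obs(); print(o['time_s'],o['eef_pos'],o['eef_rot'],o['opening'],o['q'])
```

```text
{'fx': 266.86986806498174, 'fy': 266.86986806498174, 'cx': 252.4051043339708, 'cy': 189.97048718750702, 'origin': [0.6036019050847636, -0.17097079043878477, 0.422731896039855], 'attitude': [0.1121929119253873, 0.7746219032804746, -0.6158513948941043, -0.09000398257201309]}
1.275 [ 0.53070323 -0.18832187  0.28069012] [-2.37288314e-04  9.93688891e-01  1.12169760e-01 -5.25288347e-04] 0.5843563507139469 [-5.51579465e-01  1.17166727e-01  1.57868495e+00 -2.75795398e-04
  1.44686081e+00  7.94438425e-01]
```

View pics/w1b.png

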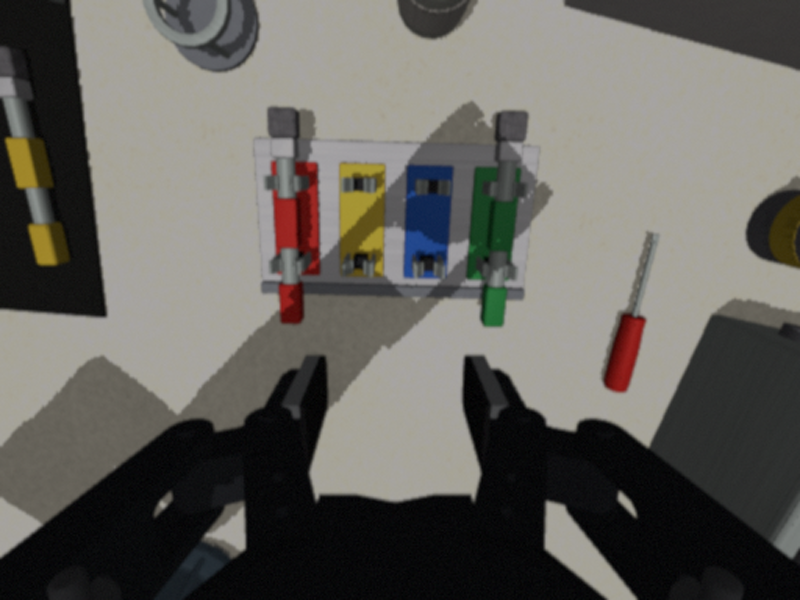

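Run:
```python
from h import *
crop('w1',155,55,355,205,4,'w1c')
```

```text
(no output)
```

View pics/w1c.png

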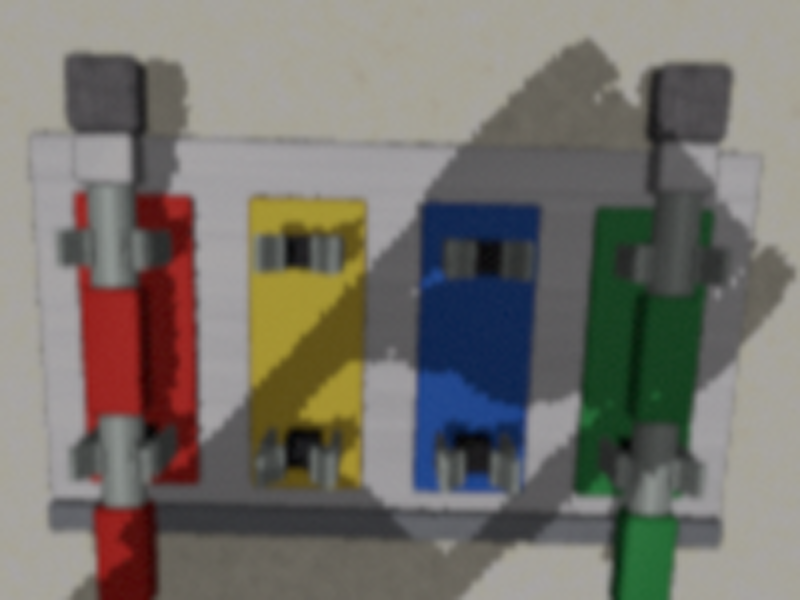

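Run:
```python
from h import *
w=cam('w1'); print(np.round(rot(w),3))
D=lambda u,v,z:at_z(w,155+(u+.5)/4-.5,55+(v+.5)/4-.5,z)[:2]
for n,P in [('yel',[(250,198),(367,200),(362,489),(252,487)]),('blue',[(422,204),(540,206),(523,492),(414,490)])]:
    Q=np.array([D(u,v,.014) for u,v in P]); m=Q.mean(0)
    x=(Q[0]+Q[1]-Q[2]-Q[3])/2; print(n,m.round(4),'len',np.linalg.norm(x).round(4),'yaw',np.degrees(np.arctan2(x[1],x[0])).round(2),'wid',np.linalg.norm(Q[0]-Q[1]).round(4))
for n,P in [('red',[(80,290),(142,290),(142,413),(88,413)]),('green',[(640,297),(705,297),(690,425),(637,425)])]:
    Q=np.array([D(u,v,.054) for u,v in P]); m=Q.mean(0); x=(Q[0]+Q[1]-Q[2]-Q[3])/2; print(n,m.round(4),'len',np.linalg.norm(x).round(4),'yaw',np.degrees(np.arctan2(x[1],x[0])).round(2))
for n,p in [('yf',(300,252)),('yn',(300,450)),('bf',(489,258)),('bn',(478,453))]: print(n,D(*p,.06).round(4))
Q=lambda y:[proj(w,y).round(1)]
```

```text
[[ 0.225 -0.934 -0.278]
 [-0.974 -0.216 -0.063]
 [-0.001  0.285 -0.959]]
yel [ 0.5522 -0.1499] len 0.1084 yaw 11.44 wid 0.0427
blue [ 0.5649 -0.2119] len 0.1075 yaw 11.77 wid 0.0431
red [ 0.5411 -0.0872] len 0.0418 yaw 10.65
green [ 0.5808 -0.2733] len 0.0436 yaw 13.19
yf [ 0.5883 -0.1434]
yn [ 0.5236 -0.1567]
bf [ 0.6004 -0.2042]
bn [ 0.5364 -0.2169]
```

move_arm:
  plan: [-0.1, 0.6, 0, 0, 0, 0, -0.4, 1.7, 0, 0, 0, 0, -0.7, 2.9, 0, 0, 0, 0, -1, 4.1, 0, 0, 0, 0.05, -1.2, 5.3, 0, 0, 0, 0.05, -1.5, 6.5, 0, 0, 0, 0.05, -1.8, 7.7, 0, 0, 0, 0.05, -1.9, 8.5, 0, 0, 0, 0.05, -2, 8.9, 0, 0, 0, 0.05, -2, 8.9, 0, 0, 0, 0.05]

```text
time_s: 2.52
eef_pos: [0.4302, 0.2552, 0.281]
eef_rot: [0.0, 0.991, 0.136, -0.0]
wrist_force: [0.4, 0.4, -0.5]
opening: 0.588
grasp_force: 0.0
```

Run:
```python
from h import *
c=snap('wrist','w2'); crop('w2',0,0,512,384,1.5625,'w2b')
o=ctrl.get_obs(); print(o['time_s'],o['eef_pos'],o['eef_rot'],o['q'])
```

```text
2.575 [0.43047901 0.25452809 0.28101916] [ 3.67021476e-04  9.90781543e-01  1.35468607e-01 -2.36223277e-04] [ 2.96610318e-01 -2.92337640e-02  1.73006701e+00 -6.54451444e-04
  1.44134327e+00  1.59571846e+00]
```

View pics/w2b.png

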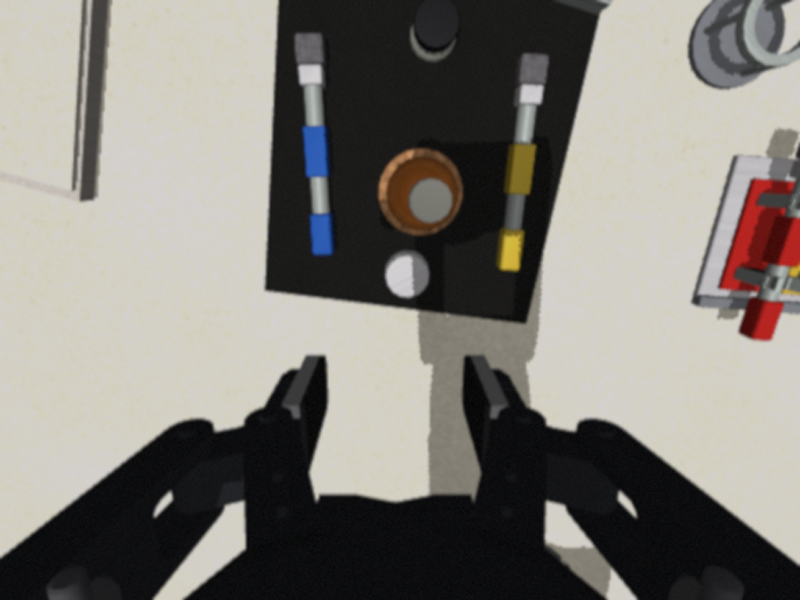

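Run:
```python
from h import *
w=cam('w2')
D=lambda u,v,z:at_z(w,(u+.5)/1.5625-.5,(v+.5)/1.5625-.5,z)[:2]
for n,c,t,f in [('blue',(316,152),(321,234),(310,53)),('yel',(520.5,169),(511,250),(533,75))]:
    C,T,F=D(*c,.025),D(*t,.025),D(*f,.025); d=F-T; print(n,C.round(4),'T',T.round(4),'yaw',np.degrees(np.arctan2(d[1],d[0])).round(2),np.linalg.norm(C-T).round(4), 'off-line',np.cross(d/np.linalg.norm(d),C-T).round(4))
print('stop',D(430,201,.137),'cork',D(421,192,.02),'jar',D(408,274,.045),'tin',D(437,25,.035))
print('ring',)
```

```text
blue [0.4998 0.3478] T [0.4289 0.3271] yaw 16.27 0.0739 off-line 0.0
yel [0.5358 0.165 ] T [0.4633 0.1474] yaw 13.09 0.0746 off-line 0.0006
stop [0.49050315 0.2469223 ] cork [0.49167516 0.2461477 ] jar [0.41809016 0.23828023] tin [0.62175448 0.27254579]
ring<stdin>:5: DeprecationWarning: Arrays of 2-dimensional vectors are deprecated. Use arrays of 3-dimensional vectors instead. (deprecated in NumPy 2.0)
```

move_arm:
  plan: [0.3, 0.4, -0.6, 0, 0, 0.01, 0.8, 1.1, -1.6, 0, 0, 0.01, 1.2, 1.65, -2.7, 0, 0, 0.01, 1.37, 1.88, -3.8, 0, 0, 0.01, 1.37, 1.88, -4.6, 0, 0, 0.01, 1.37, 1.88, -5.1, 0, 0, 0.01, 1.37, 1.88, -5.35, 0, 0, 0.01, 1.37, 1.88, -5.44, 0, 0, 0.01, 1.37, 1.88, -5.44, 0, 0, 0.01]
  grip: 44

```text
time_s: 3.7
eef_pos: [0.4999, 0.3492, 0.0102]
eef_rot: [-0.0, 0.99, 0.14, 0.001]
wrist_force: [0.2, 0.1, 0.3]
opening: 0.514
grasp_force: 0.0
```

move_arm:
  plan: [0, 0, 0, 0, 0, 0, 0, 0, 0, 0, 0, 0, 0, 0, 0, 0, 0, 0, 0, 0, 0, 0, 0, 0, 0, 0, 0, 0, 0, 0]
  grip: 8

```text
time_s: 4.32
eef_pos: [0.5, 0.3499, 0.0108]
eef_rot: [-0.0, 0.99, 0.141, 0.001]
wrist_force: [-0.9, -0.6, 6.6]
opening: 0.215
grasp_force: 61.4
```

move_arm:
  plan: [0, 0, 0.3, 0, 0, 0, 0, 0, 1, 0, 0, 0, 0, 0, 2, 0, 0, 0, 0.1, -0.3, 3, 0, 0, 0, 0.2, -1, 3.7, 0, 0, -0.02, 0.3, -2, 4, 0, 0, -0.04, 0.4, -3.1, 4, 0, 0, -0.077, 0.5, -4.3, 4, 0, 0, -0.077, 0.65, -5.5, 4, 0, 0, -0.077, 0.8, -6.7, 4, 0, 0, -0.077]

```text
time_s: 5.58
eef_pos: [0.5387, 0.0127, 0.2102]
eef_rot: [0.0, 0.995, 0.102, 0.0]
wrist_force: [1.9, -0.8, -1.8]
opening: 0.215
grasp_force: 60.5
```

move_arm:
  plan: [0.1, -1.1, 0, 0, 0, 0, 0.25, -2.2, -0.2, 0, 0, 0, 0.4, -3.2, -0.5, 0, 0, 0, 0.5, -4, -0.9, 0, 0, 0, 0.54, -4.4, -1.2, 0, 0, 0, 0.54, -4.5, -1.4, 0, 0, 0, 0.54, -4.5, -1.4, 0, 0, 0, 0.54, -4.5, -1.4, 0, 0, 0]

```text
time_s: 6.58
eef_pos: [0.5663, -0.2093, 0.14]
eef_rot: [0.0, 0.995, 0.103, 0.0]
wrist_force: [0.1, -0.3, -1.0]
opening: 0.214
grasp_force: 60.5
```

Run:
```python
from h import *
c=snap('wrist','w3'); crop('w3',130,60,390,255,3.07,'w3b')
o=ctrl.get_obs(); print(o['time_s'],o['eef_pos'],o['eef_rot'],o['opening'])
```

```text
6.625 [ 0.56648697 -0.209472    0.14022257] [2.67537357e-04 9.94676576e-01 1.03044501e-01 5.18383300e-04] 0.21690923325886083
```

View pics/w3b.png

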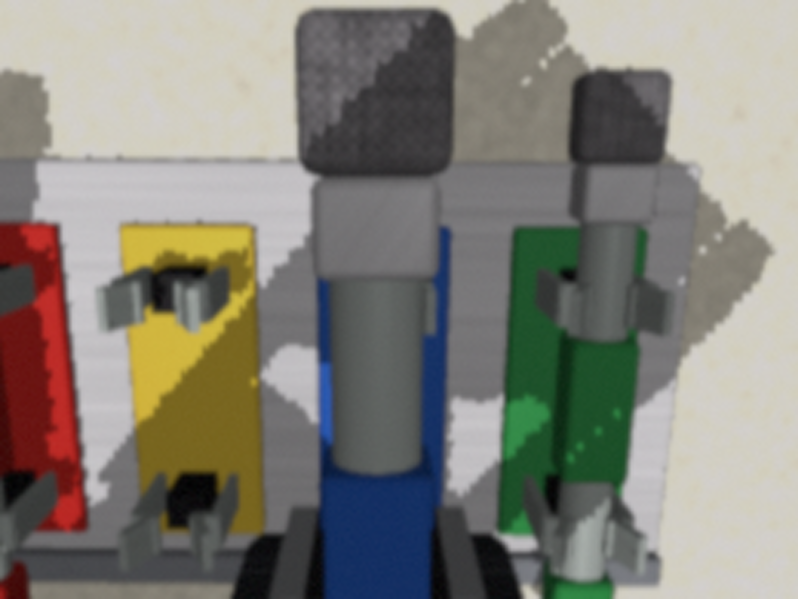

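Run:
```python
from h import *
w=cam('w3')
D=lambda u,v,z:at_z(w,130+(u+.5)/3.07-.5,60+(v+.5)/3.07-.5,z)[:2]
Q=np.array([D(u,v,.014) for u,v in [(121,225),(256,225),(264,532),(137,530)]]); m=Q.mean(0); x=(Q[0]+Q[1]-Q[2]-Q[3])/2
print('yel',m.round(4),'yaw',np.degrees(np.arctan2(x[1],x[0])).round(2),np.linalg.norm(x).round(4), np.linalg.norm(Q[0]-Q[1]).round(4))
a=np.radians(11.8);ex=np.array([np.cos(a),np.sin(a)]);ey=np.array([-ex[1],ex[0]])
L=lambda p:np.array([p@ex,p@ey]).round(4)
print('yel local',L(m),'-> blue lat',L(m)[1]-.064)
print('blue plate TR',L(D(450,228,.014)),'yel TR',L(Q[1]),'green TL,BL,TR',L(D(515,227,.014)),L(D(500,530,.014)),L(D(647,228,.014)))
print('brush neck',L(D(380,290,.1445)),L(D(377,460,.1445)),'ferrule back edge',L(D(376,276,.1565)),'grip front',L(D(377,473,.1545)))
print('tcp',L(np.array([.5665,-.2095])))
print('old: blue',L(np.array([.5649,-.2119])),L(np.array([.5676,-.2113])),'yel',L(np.array([.5522,-.1499])),L(np.array([.5543,-.1492])))
print('y clips far/near',L(D(166,300,.062)),L(D(180,530,.062)))
```

```text
yel [ 0.5529 -0.1496] yaw 10.43 0.1075 0.0433
yel local [ 0.5106 -0.2595] -> blue lat -0.3235
blue plate TR [ 0.5635 -0.3447] yel TR [ 0.5644 -0.2824] green TL,BL,TR [ 0.5638 -0.3656] [ 0.4574 -0.3654] [ 0.5636 -0.408 ]
brush neck [ 0.5638 -0.3217] [ 0.5333 -0.3213] ferrule back edge [ 0.5678 -0.3211] grip front [ 0.5347 -0.3213]
tcp [ 0.5117 -0.3209]
old: blue [ 0.5096 -0.3229] [ 0.5124 -0.3229] yel [ 0.5099 -0.2597] [ 0.5121 -0.2594]
y clips far/near [ 0.5482 -0.2642] [ 0.4801 -0.2634]
```

move_arm:
  plan: [-0.02, -0.04, -0.3, 0, 0, 0, -0.02, -0.04, -0.8, 0, 0, 0, -0.02, -0.04, -1.2, 0, 0, 0, -0.02, -0.04, -1.4, 0, 0, 0, -0.02, -0.04, -1.5, 0, 0, 0, -0.02, -0.04, -1.6, 0, 0, 0, -0.02, -0.04, -1.7, 0, 0, 0, -0.02, -0.04, -1.8, 0, 0, 0, -0.02, -0.04, -1.8, 0, 0, 0]

```text
time_s: 7.75
eef_pos: [0.5658, -0.2123, 0.05]
eef_rot: [0.0, 0.995, 0.102, 0.001]
wrist_force: [1.9, 3.8, 1.6]
opening: 0.211
grasp_force: 60.8
```

move_arm:
  plan: [0, 0, -0.08, 0, 0, 0, 0, 0, -0.15, 0, 0, 0, 0, 0, -0.2, 0, 0, 0, 0, 0, -0.24, 0, 0, 0, 0, 0, -0.24, 0, 0, 0, 0, 0, -0.24, 0, 0, 0]

```text
time_s: 8.5
eef_pos: [0.5645, -0.2123, 0.0395]
eef_rot: [-0.0, 0.995, 0.102, -0.001]
wrist_force: [-9.4, 7.8, 22.4]
opening: 0.212
grasp_force: 63.4
```

move_arm:
  plan: [0, 0, 0.04, 0, 0, 0, 0, 0, 0.04, 0, 0, 0, 0, 0, 0.04, 0, 0, 0, 0, 0, 0.2, 0, 0, 0, 0, 0, 0.7, 0, 0, 0, 0, 0, 1.4, 0, 0, 0, -0.3, 0.2, 2.2, 0, 0, 0, -0.6, 0.5, 3, 0, 0, 0, -0.8, 0.6, 3.6, 0, 0, 0, -0.8, 0.6, 3.6, 0, 0, 0]
  grip: 36

```text
time_s: 9.75
eef_pos: [0.5261, -0.1832, 0.2209]
eef_rot: [0.002, 0.995, 0.102, 0.003]
wrist_force: [0.5, 0.2, 0.1]
opening: 0.423
grasp_force: 0.0
```

Run:
```python
from h import *
c=snap('wrist','w4'); snap('side','s4')
a=cv2.resize(cv2.imread('pics/w4.png')[60:210,140:330],None,fx=4,fy=3.98,interpolation=cv2.INTER_CUBIC)[:,:]
cv2.imwrite('pics/w4b.png',a)
o=ctrl.get_obs(); print(o['time_s'],o['eef_pos'],o['eef_rot'],o['opening'])
```

```text
9.85 [ 0.5249486  -0.18266726  0.21732742] [1.90939735e-04 9.94763884e-01 1.02199461e-01 2.21246234e-04] 0.4213870809736934
```

View pics/w4b.png

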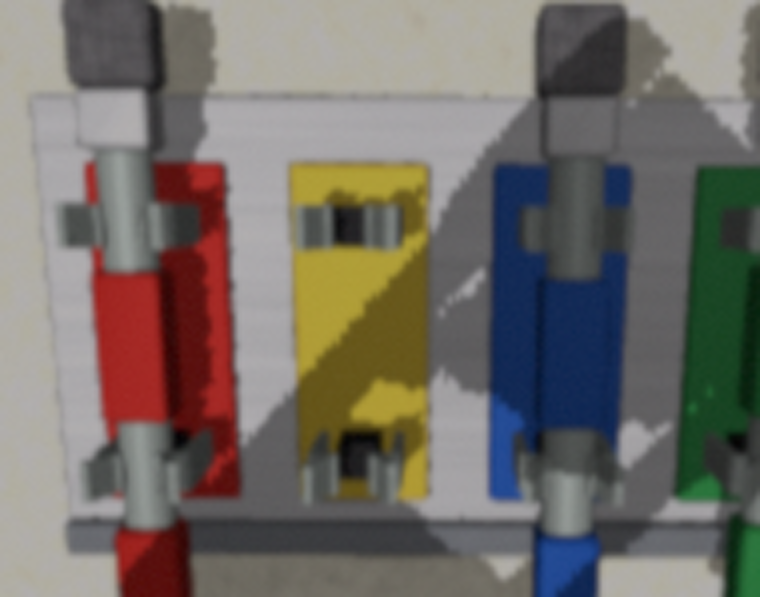

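move_arm:
  plan: [0, 0.4, 0, 0, 0, 0, 0, 1.3, 0, 0, 0, 0, 0.1, 2.4, 0, 0, 0, 0, 0.1, 3.5, 0, 0, 0, 0, 0.1, 4.7, -0.3, 0, 0, 0.02, 0.2, 5.8, -0.8, 0, 0, 0.02, 0.2, 6.5, -1.4, 0, 0, 0.02, 0.2, 6.9, -2, 0, 0, 0.02, 0.2, 6.95, -2.4, 0, 0, 0.02, 0.2, 6.95, -2.4, 0, 0, 0.02]
  grip: 42

```text
time_s: 11.1
eef_pos: [0.532, 0.1659, 0.0942]
eef_rot: [-0.0, 0.994, 0.113, -0.003]
wrist_force: [0.2, -0.6, -0.0]
opening: 0.49
grasp_force: 0.0
```

Run:
```python
from h import *
c=snap('wrist','w5'); o=ctrl.get_obs(); print(o['time_s'],o['eef_pos'],o['eef_rot'],o['opening'])
h=cv2.cvtColor(c['pixels'],cv2.COLOR_RGB2HSV); m=cv2.inRange(h,(20,120,50),(34,255,255))
n,l,s,ce=cv2.connectedComponentsWithStats(m)
for i in range(1,n):
    if s[i,4]>60: print(s[i],ce[i].round(1),at_z(c,*ce[i],.02).round(4))
for p in [(.5355,.165,.02),(.463,.1474,.02)]: print(proj(c,p).round(1))
```

```text
11.15 [0.53342628 0.16554165 0.09585368] [-1.01926477e-04  9.93643505e-01  1.12558536e-01 -1.77484208e-03] 0.4898072804928471
[ 244  169   25   54 1251] [256.  196.5] [0.536  0.1632 0.02  ]
[245 249  23  45 905] [256.  273.3] [0.4625 0.1459 0.02  ]
[253.8 196.6]
[254.6 272.5]
```

move_arm:
  plan: [0.04, -0.02, -0.3, 0, 0, 0, 0.04, -0.02, -0.8, 0, 0, 0, 0.04, -0.02, -1.3, 0, 0, 0, 0.04, -0.02, -1.6, 0, 0, 0, 0.04, -0.02, -1.7, 0, 0, 0, 0.04, -0.02, -1.7, 0, 0, 0]

```text
time_s: 11.9
eef_pos: [0.5373, 0.1638, 0.0125]
eef_rot: [-0.0, 0.994, 0.112, 0.0]
wrist_force: [-0.9, -0.7, 1.1]
opening: 0.495
grasp_force: 0.0
```

move_arm:
  plan: [0, 0, 0, 0, 0, 0, 0, 0, 0, 0, 0, 0, 0, 0, 0, 0, 0, 0, 0, 0, 0, 0, 0, 0, 0, 0, 0, 0, 0, 0]
  grip: 8

```text
time_s: 12.52
eef_pos: [0.5379, 0.164, 0.0135]
eef_rot: [0.0, 0.994, 0.112, 0.001]
wrist_force: [-1.0, -0.5, 6.0]
opening: 0.216
grasp_force: 60.0
```

move_arm:
  plan: [0, 0, 0.3, 0, 0, 0, 0, 0, 1, 0, 0, 0, 0, 0, 1.9, 0, 0, 0, 0, -0.5, 2.6, 0, 0, 0, 0.1, -1.4, 2.8, 0, 0, 0, 0.15, -2.5, 2.8, 0, 0, -0.01, 0.2, -3.6, 2.8, 0, 0, -0.018, 0.25, -4.7, 2.7, 0, 0, -0.018, 0.3, -5.6, 2.6, 0, 0, -0.018, 0.34, -6.1, 2.6, 0, 0, -0.018]

```text
time_s: 13.78
eef_pos: [0.5534, -0.1434, 0.1425]
eef_rot: [-0.0, 0.995, 0.102, -0.0]
wrist_force: [-0.4, 0.2, -1.1]
opening: 0.215
grasp_force: 59.3
```

move_arm:
  plan: [0, -0.16, 0, 0, 0, 0, 0, -0.16, 0, 0, 0, 0, 0, -0.16, 0, 0, 0, 0]

```text
time_s: 14.15
eef_pos: [0.5539, -0.1478, 0.1424]
eef_rot: [-0.0, 0.995, 0.104, -0.0]
wrist_force: [0.5, 0.5, -0.6]
opening: 0.214
grasp_force: 59.3
```

Run:
```python
from h import *
c=snap('wrist','w6'); o=ctrl.get_obs(); print(o['time_s'],o['eef_pos'],o['eef_rot'],o['opening'])
z=o['eef_pos'][2]
a=np.radians(11.8);ex=np.array([np.cos(a),np.sin(a)]);ey=np.array([-ex[1],ex[0]])
L=lambda p:np.array([p[:2]@ex,p[:2]@ey]).round(4)
print('tcp',L(o['eef_pos']))
h=cv2.cvtColor(c['pixels'],cv2.COLOR_RGB2HSV)
for nm,lo,hi in [('y',(20,120,40),(34,255,255)),('b',(105,120,30),(125,255,255)),('r',(0,150,40),(6,255,255))]:
    n,l,s,ce=cv2.connectedComponentsWithStats(cv2.inRange(h,lo,hi))
    for i in range(1,n):
        if s[i,4]>40: print(nm,s[i],ce[i].round(1),L(at_z(c,*ce[i],.014)))
print('expected grip front',proj(c,[*(ex*.5326+ey*-.2595),z+.0115]).round(1))
crop('w6',150,60,350,210,4,'w6b')
```

```text
14.2 [ 0.55390114 -0.14781348  0.14239192] [-1.57790916e-04  9.94584690e-01  1.03929151e-01 -2.62650890e-05] 0.21156200362866212
tcp [ 0.512 -0.258]
y [ 233  134   42  153 3249] [252.9 235.1] [ 0.453  -0.2592]
b [ 291  134   45   99 2596] [310.2 186.8] [ 0.5091 -0.3193]
b [307 246  22  27 421] [317.2 260.2] [ 0.4217 -0.3329]
r [ 172  133   43   99 2441] [196.1 185.3] [ 0.5103 -0.1992]
r [179 245  21  27 420] [188.4 258.4] [ 0.4235 -0.1854]
r [ 465  258   45   69 1721] [486.7 292.6] [ 0.3786 -0.5381]
expected grip front [254.4 216. ]
```

View pics/w6b.png

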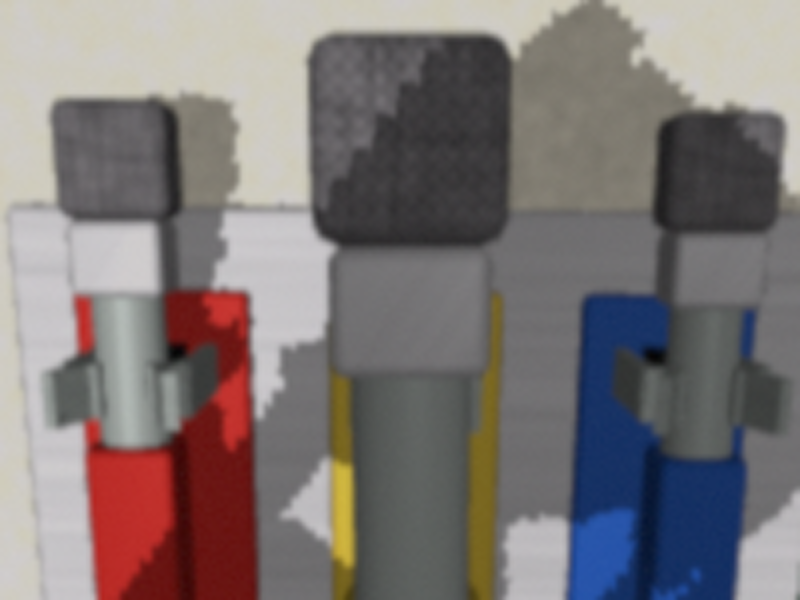

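Run:
```python
from h import *
w=cam('w6')
a=np.radians(11.8);ex=np.array([np.cos(a),np.sin(a)]);ey=np.array([-ex[1],ex[0]])
L=lambda u,v,z:(lambda p:np.array([p[:2]@ex,p[:2]@ey]).round(4))(at_z(w,150+(u+.5)/4-.5,60+(v+.5)/4-.5,z))
print('plate',L(331,490,.014),L(499,490,.014),'TR',L(502,294,.014))
print('red plate TL?TR,blue TL',L(249,294,.014),L(584,297,.014))
print('neck',L(416,400,.144),L(412,570,.144),'ferrule back',L(411,373,.156))
for n,e in [('red',(92,180)),('blue',(647,745))]: print(n,L(e[0],455,.054),L(e[1],455,.054))
```

```text
plate [ 0.5139 -0.2374] [ 0.514  -0.2814] TR [ 0.5644 -0.2808]
red plate TL?TR,blue TL [ 0.5642 -0.218 ] [ 0.5637 -0.3013]
neck [ 0.5608 -0.259 ] [ 0.5369 -0.2586] ferrule back [ 0.5662 -0.2583]
red [ 0.5323 -0.1878] [ 0.5324 -0.2073]
blue [ 0.5327 -0.3105] [ 0.5328 -0.3322]
```

move_arm:
  plan: [0, -0.01, -0.3, 0, 0, 0, 0, -0.01, -0.8, 0, 0, 0, 0, -0.01, -1.2, 0, 0, 0, 0, -0.01, -1.4, 0, 0, 0, 0, -0.01, -1.5, 0, 0, 0, 0, -0.01, -1.6, 0, 0, 0, 0, -0.01, -1.7, 0, 0, 0, 0, -0.01, -1.8, 0, 0, 0, 0, -0.01, -1.8, 0, 0, 0]

```text
time_s: 15.32
eef_pos: [0.5547, -0.1493, 0.0528]
eef_rot: [-0.0, 0.995, 0.103, 0.001]
wrist_force: [2.0, 2.9, 0.3]
opening: 0.216
grasp_force: 59.5
```

move_arm:
  plan: [0, 0, -0.08, 0, 0, 0, 0, 0, -0.14, 0, 0, 0, 0, 0, -0.19, 0, 0, 0, 0, 0, -0.23, 0, 0, 0, 0, 0, -0.23, 0, 0, 0, 0, 0, -0.23, 0, 0, 0]

```text
time_s: 16.08
eef_pos: [0.5533, -0.1494, 0.0422]
eef_rot: [-0.0, 0.995, 0.103, -0.001]
wrist_force: [-8.9, 5.4, 16.6]
opening: 0.218
grasp_force: 61.4
```

move_arm:
  plan: [0, 0, 0.04, 0, 0, 0, 0, 0, 0.04, 0, 0, 0, 0, 0, 0.04, 0, 0, 0, 0, 0, 0.2, 0, 0, 0, 0, 0, 0.7, 0, 0, 0, 0, 0, 1.4, 0, 0, 0, -0.3, 0, 2.2, 0, 0, 0, -0.6, 0, 3, 0, 0, 0, -0.8, 0, 3.4, 0, 0, 0, -0.8, 0, 3.4, 0, 0, 0]
  grip: 36

```text
time_s: 17.32
eef_pos: [0.5147, -0.1503, 0.2131]
eef_rot: [0.001, 0.995, 0.103, 0.002]
wrist_force: [-0.1, 0.3, -0.3]
opening: 0.422
grasp_force: 0.0
```

Run:
```python
from h import *
c=snap('wrist','w7'); o=ctrl.get_obs(); print(o['time_s'],o['eef_pos'],o['eef_rot'],o['opening'])
a=np.radians(11.8);ex=np.array([np.cos(a),np.sin(a)]);ey=np.array([-ex[1],ex[0]])
L=lambda p:np.array([p[:2]@ex,p[:2]@ey]).round(4)
h=cv2.cvtColor(c['pixels'],cv2.COLOR_RGB2HSV)
for nm,lo,hi in [('y',(20,120,40),(34,255,255)),('b',(105,120,30),(125,255,255)),('r',(0,150,40),(6,255,255)),('g',(50,120,30),(80,255,255))]:
    n,l,s,ce=cv2.connectedComponentsWithStats(cv2.inRange(h,lo,hi))
    for i in range(1,n):
        if s[i,4]>40: print(nm,s[i],ce[i].round(1),L(at_z(c,*ce[i],.05)))
# ring: side & scene views, bright ellipse fits
for n in ['scene','side']: snap(n,n+'7')
crop('w7',0,0,512,384,1.5625,'w7b')
for nm,p in [('stand',(.690,.02,.055))]:
    for f in ['w7','scene7','side7','w2']: print(f,proj(cam(f),p).round(1))
```

```text
17.375 [ 0.51430818 -0.14986384  0.21148923] [5.70445621e-04 9.94676002e-01 1.03046352e-01 8.80463740e-04] 0.42068656217205375
y [ 240   97   35   86 1870] [256.3 139.5] [ 0.5163 -0.2577]
y [249 192  17  31 476] [257.2 207. ] [ 0.4353 -0.2593]
b [ 289   97   37   87 1832] [304.  140.9] [ 0.5149 -0.3118]
b [301 190  19  33 498] [309.7 206.7] [ 0.4357 -0.323 ]
r [188  97   5   9  43] [190. 101.] [ 0.5575 -0.1855]
r [ 189   97   36   86 1735] [209.  139.8] [ 0.5159 -0.2042]
r [196 191  17  30 472] [204.3 205.4] [ 0.4374 -0.1951]
r [ 438  208   34   58 1140] [454.4 236.5] [ 0.3959 -0.5079]
g [ 337   98   44   86 2042] [356.2 140.1] [ 0.5158 -0.3708]
g [350 188  22  32 541] [360.2 204. ] [ 0.4393 -0.3841]
w7 [112.2 -36.2]
scene7 [295.6 225. ]
side7 [205.  206.8]
w2 [498.9  12.5]
```

move_arm:
  plan: [0.2, 0.3, 0.2, 0, 0, 0, 0.6, 1, 0.5, 0, 0, 0, 1.1, 1.9, 0.8, 0, 0, 0, 1.6, 2.8, 0.8, 0, 0, 0, 1.9, 3.4, 0.8, 0, 0, 0, 1.9, 3.4, 0.8, 0, 0, 0, 1.9, 3.4, 0.8, 0, 0, 0]

```text
time_s: 18.35
eef_pos: [0.6088, 0.0208, 0.2502]
eef_rot: [-0.0, 0.995, 0.104, -0.001]
wrist_force: [0.1, 0.4, -0.1]
opening: 0.42
grasp_force: 0.0
```

```bash
cat > ring.py <<'E'
from h import *
def grad(fn):
    g=cv2.GaussianBlur(cv2.cvtColor(cv2.imread(f'pics/{fn}.png'),cv2.COLOR_BGR2GRAY).astype(np.float32),(0,0),1)
    return cv2.magnitude(cv2.Sobel(g,cv2.CV_32F,1,0),cv2.Sobel(g,cv2.CV_32F,0,1))
t=np.linspace(0,2*np.pi,72,endpoint=False)
def fit(fn,x0,y0,z,rs,w=.02):
    c=cam(fn);G=grad(fn);Rm=rot(c);o=np.array(c['origin']);best=[]
    for x in np.arange(x0-w,x0+w,.0005):
        for y in np.arange(y0-w,y0+w,.0005):
            s=0
            for r in rs:
                P=np.c_[x+r*np.cos(t),y+r*np.sin(t),np.full_like(t,z)]-o; q=P@Rm
                u=(c['fx']*q[:,0]/q[:,2]+c['cx']).astype(np.float32);v=(c['fy']*q[:,1]/q[:,2]+c['cy']).astype(np.float32)
                s+=np.minimum(cv2.remap(G,u[None],v[None],cv2.INTER_LINEAR),120).mean()
            best.append((s,x,y))
    best.sort(reverse=True); return np.round(best[:3],4).tolist()
E
python3 - <<'E'
from ring import *
snap('wrist','w8'); o=ctrl.get_obs(); print(o['time_s'],o['eef_pos'],proj(cam('w8'),[.69,.02,.055]))
for f in ['w8','scene7','side7']: print(f,'ring',fit(f,.69,.02,.055,[.033,.024]),'foot',fit(f,.69,.02,.0,[.040])[0], fit(f,.69,.02,.006,[.040])[0])
s,sc=cam('side0'),cam('scene0')
o1,d1=ray(s,190+57/3.6,150+208/3.6);o2,d2=ray(sc,170+501/4,200+108/4)
ab=np.linalg.lstsq(np.c_[d1,-d2],o2-o1,rcond=None)[0]; print('tri',o1+d1*ab[0],o2+d2*ab[1])
E
```

```text
18.4 [0.60867318 0.0201834  0.25038093] [266.59766627 105.69777833]
w8 ring [[177.0156, 0.6925, 0.014], [176.9365, 0.6925, 0.0135], [175.1465, 0.692, 0.014]] foot [93.3136, 0.693, 0.013] [95.7864, 0.693, 0.0135]
scene7 ring [[217.4196, 0.7015, 0.01], [217.4067, 0.701, 0.01], [217.2164, 0.7015, 0.0095]] foot [117.0915, 0.6915, 0.022] [117.1909, 0.693, 0.0175]
side7 ring [[220.4326, 0.6915, 0.015], [220.2457, 0.6915, 0.0155], [220.2344, 0.692, 0.015]] foot [118.9268, 0.6935, 0.0085] [119.2492, 0.6905, 0.015]
tri [0.68881823 0.01654188 0.04877751] [0.6910011  0.01790003 0.04806653]
```

Run:
```python
from ring import *
for f in ['w2']: print(f,'stopper',fit(f,.4905,.2465,.137,[.015],.012),'cork',fit(f,.4905,.2465,.02,[.040],.012))
for f in ['w5','scene7','side7']: print(f,proj(cam(f),[.4905,.2465,.137]),'stopper',fit(f,.4905,.2465,.137,[.015],.012)[0],'cork',fit(f,.4905,.2465,.02,[.040],.012)[0])
```

```text
w2 stopper [[106.2754, 0.491, 0.247], [105.4131, 0.491, 0.2465], [105.1894, 0.4905, 0.247]] cork [[114.828, 0.491, 0.247], [114.5945, 0.491, 0.2465], [114.0442, 0.4905, 0.247]]
w5 [ 59.91501629 329.12782641] stopper [41.2751, 0.4925, 0.245] cork [82.2258, 0.491, 0.2455]
scene7 [308.89846677 151.58609809] stopper [116.4226, 0.502, 0.2345] cork [94.7666, 0.4995, 0.238]
side7 [255.83557918 244.47006153] stopper [86.7812, 0.4885, 0.251] cork [73.0786, 0.49, 0.249]
```

move_arm:
  plan: [-0.2, 0.3, 0, 0, 0, 0, -0.6, 1, 0, 0, 0, 0, -1, 1.9, 0, 0, 0, 0, -1.5, 2.8, 0, 0, 0, 0, -1.9, 3.6, 0, 0, 0, 0, -2.2, 4.2, 0, 0, 0, 0, -2.36, 4.54, 0, 0, 0, 0, -2.36, 4.54, 0, 0, 0, 0, -2.36, 4.54, 0, 0, 0, 0]
  grip: 62

```text
time_s: 19.52
eef_pos: [0.4914, 0.2465, 0.2508]
eef_rot: [0.0, 0.995, 0.103, 0.0]
wrist_force: [0.9, 0.0, 0.4]
opening: 0.726
grasp_force: 0.0
```

move_arm:
  plan: [0, 0.01, -0.4, 0, 0, 0, 0, 0.01, -1.1, 0, 0, 0, 0, 0.01, -1.8, 0, 0, 0, 0, 0.01, -2.5, 0, 0, 0, 0, 0.01, -3.1, 0, 0, 0, 0, 0.01, -3.4, 0, 0, 0, 0, 0.01, -3.4, 0, 0, 0, 0, 0.01, -3.4, 0, 0, 0]

```text
time_s: 20.52
eef_pos: [0.4921, 0.2479, 0.0821]
eef_rot: [-0.0, 0.995, 0.103, 0.001]
wrist_force: [0.6, 0.3, 0.2]
opening: 0.723
grasp_force: 0.0
```

move_arm:
  plan: [0, 0, 0, 0, 0, 0, 0, 0, 0, 0, 0, 0, 0, 0, 0, 0, 0, 0, 0, 0, 0, 0, 0, 0, 0, 0, 0, 0, 0, 0, 0, 0, 0, 0, 0, 0]
  grip: 10

```text
time_s: 21.28
eef_pos: [0.4918, 0.248, 0.0817]
eef_rot: [-0.0, 0.995, 0.103, 0.001]
wrist_force: [1.1, -0.8, 4.7]
opening: 0.292
grasp_force: 51.5
```

move_arm:
  plan: [0, 0, 0.2, 0, 0, 0, 0, 0, 0.6, 0, 0, 0, 0, 0, 1.2, 0, 0, 0, 0.1, -0.1, 1.7, 0, 0, 0, 0.4, -0.5, 2, 0, 0, 0, 0.8, -1, 2, 0, 0, 0, 1.3, -1.6, 2, 0, 0, 0, 1.8, -2.2, 2, 0, 0, 0, 2.3, -2.8, 2, 0, 0, 0, 2.8, -3.3, 2, 0, 0, 0]

```text
time_s: 22.52
eef_pos: [0.6309, 0.0818, 0.1803]
eef_rot: [-0.0, 0.995, 0.103, -0.001]
wrist_force: [1.0, 0.8, -2.6]
opening: 0.287
grasp_force: 53.8
```

move_arm:
  plan: [0.4, -0.5, 0, 0, 0, 0, 0.8, -0.9, 0, 0, 0, 0, 1.05, -1.2, 0, 0, 0, 0, 1.2, -1.35, 0, 0, 0, 0, 1.23, -1.37, 0, 0, 0, 0, 1.23, -1.37, 0, 0, 0, 0, 1.23, -1.37, 0, 0, 0, 0]

```text
time_s: 23.4
eef_pos: [0.692, 0.0152, 0.1809]
eef_rot: [-0.0, 0.995, 0.104, -0.0]
wrist_force: [-0.3, 0.4, -2.5]
opening: 0.293
grasp_force: 53.8
```

Run:
```python
from ring import *
for n in ['wrist','side','scene']: snap(n,n+'9')
o=ctrl.get_obs(); print(o['time_s'],o['eef_pos'],o['wrist_force'],o['opening'],o['grasp_force'])
p=o['eef_pos']
for f in ['side9','scene9']: 
    c=cam(f); h=cv2.cvtColor(cv2.imread(f'pics/{f}.png'),cv2.COLOR_BGR2HSV)
    e=proj(c,[p[0],p[1],p[2]-.041]); u,v=e.astype(int); w=30
    m=cv2.inRange(h[v-w:v+w,u-w:u+w],(3,90,20),(18,255,255)); M=cv2.moments(m,True)
    print(f,'exp bulb',e.round(1),'seen',M['m10']/M['m00']+u-w,M['m01']/M['m00']+v-w,M['m00'],cv2.boundingRect(m)+np.array([u-w,v-w,0,0]))
    print('ring', fit(f,.6925,.014,.055,[.033],.01)[0])
```

```text
23.55 [0.69221577 0.01489393 0.18092403] [-1.01652551  0.19787434 -1.6448453 ] 0.2920938229213754 53.78689169883728
side9 exp bulb [202.4 182.1] seen 204.19291338582678 180.85433070866142 254.0 [195 172  19  19]
ring [91.6041, 0.684, 0.004]
scene9 exp bulb [296.  206.2] seen 299.8859060402685 198.72706935123043 447.0 [286 176  33  40]
ring [95.7157, 0.6975, 0.0105]
```

Run:
```python
from ring import *
def chk(f,B,lab):
    c=cam(f); h=cv2.cvtColor(cv2.imread(f'pics/{f}.png'),cv2.COLOR_BGR2HSV)
    e=proj(c,B); n=proj(c,np.array(B)+[0,0,.045]); u,v=e.astype(int); w=14
    m=cv2.inRange(h[v-w:v+w,u-w:u+w],(2,70,15),(20,255,255)); M=cv2.moments(m,True)
    print(lab,f,e.round(1),'d',(M['m10']/M['m00']+u-w-e[0]).round(2),(M['m01']/M['m00']+v-w-e[1]).round(2),M['m00'],cv2.boundingRect(m)+np.array([u-w,v-w,0,0]))
    
for f in ['side7','scene7']: chk(f,[.491,.247,.041],'cork')
for f in ['side9','scene9']: chk(f,[.692,.0149,.141],'held')
```

```text
cork side7 [255.7 273.8] d -0.49 1.28 521.0 [241 262  28  25]
cork scene7 [307.5 172.8] d -0.03 1.13 451.0 [296 158  23  28]
held side9 [202.5 181.8] d 1.73 -0.35 308.0 [195 168  19  24]
held scene9 [295.9 205.9] d -0.24 -0.8 336.0 [286 191  21  25]
```

move_arm:
  plan: [0.01, -0.01, -0.2, 0, 0, 0, 0.01, -0.01, -0.5, 0, 0, 0, 0.01, -0.01, -0.8, 0, 0, 0, 0.01, -0.01, -1, 0, 0, 0, 0.01, -0.01, -1.12, 0, 0, 0, 0.01, -0.01, -1.18, 0, 0, 0, 0.01, -0.01, -1.22, 0, 0, 0, 0.01, -0.01, -1.25, 0, 0, 0, 0.01, -0.01, -1.25, 0, 0, 0, 0.01, -0.01, -1.25, 0, 0, 0]

```text
time_s: 24.8
eef_pos: [0.6936, 0.014, 0.1192]
eef_rot: [0.0, 0.995, 0.103, 0.001]
wrist_force: [1.6, 0.9, 1.7]
opening: 0.296
grasp_force: 53.7
```

move_arm:
  plan: [0, 0, -0.02, 0, 0, 0, 0, 0, -0.04, 0, 0, 0, 0, 0, -0.04, 0, 0, 0, 0, 0, -0.04, 0, 0, 0]

```text
time_s: 25.3
eef_pos: [0.6944, 0.0141, 0.1183]
eef_rot: [0.0, 0.995, 0.103, 0.002]
wrist_force: [1.3, 2.7, 7.3]
opening: 0.293
grasp_force: 53.6
```

move_arm:
  plan: [0, 0, 0, 0, 0, 0, 0, 0, 0, 0, 0, 0, 0, 0, 0, 0, 0, 0, 0, 0, 0, 0, 0, 0, 0, 0, 0, 0, 0, 0, 0, 0, 0, 0, 0, 0]
  grip: 62

```text
time_s: 26.05
eef_pos: [0.6929, 0.0139, 0.1163]
eef_rot: [0.0, 0.995, 0.103, -0.0]
wrist_force: [-0.5, -1.2, 0.1]
opening: 0.727
grasp_force: 0.0
```

move_arm:
  plan: [0, 0, 0.2, 0, 0, 0, 0, 0, 0.6, 0, 0, 0, 0, 0, 1.2, 0, 0, 0, 0, 0, 1.9, 0, 0, 0, -0.3, 0, 2.7, 0, 0, 0, -0.8, 0, 3.2, 0, 0, 0, -1.4, 0, 3.2, 0, 0, 0, -1.8, 0, 3.2, 0, 0, 0, -1.8, 0, 3.2, 0, 0, 0]

```text
time_s: 27.18
eef_pos: [0.6026, 0.014, 0.2786]
eef_rot: [0.0, 0.995, 0.103, 0.001]
wrist_force: [0.7, 0.1, -0.5]
opening: 0.723
grasp_force: 0.0
```

Run:
```python
from ring import *
for n in ['wrist','side','scene']: snap(n,n+'10')
o=ctrl.get_obs(); print(o['time_s'],o['eef_pos'],o['opening'],proj(cam('wrist10'),[.6925,.014,.172]))
print('stopper wrist',fit('wrist10',.6925,.014,.172,[.015],.012),'ring',fit('wrist10',.6925,.014,.055,[.033],.01)[0])
for f in ['scene10','side10']: print(f,'stopper',fit(f,.6925,.014,.172,[.015],.015)[0])
def chk(f,B):
    c=cam(f); h=cv2.cvtColor(cv2.imread(f'pics/{f}.png'),cv2.COLOR_BGR2HSV)
    e=proj(c,B); u,v=e.astype(int); w=14
    m=cv2.inRange(h[v-w:v+w,u-w:u+w],(2,70,15),(20,255,255)); M=cv2.moments(m,True)
    print(f,e.round(1),'d',(M['m10']/M['m00']+u-w-e[0]).round(2),(M['m01']/M['m00']+v-w-e[1]).round(2),M['m00'],cv2.boundingRect(m)+np.array([u-w,v-w,0,0]))
for f in ['side10','scene10']: chk(f,[.6925,.014,.076])
# changes elsewhere
for f in ['side','scene']:
    a,b=[cv2.GaussianBlur(cv2.imread(f'pics/{f}{k}.png'),(0,0),1.5).astype(int) for k in (0,10)]
    m=(np.abs(a-b).max(2)>30).astype(np.uint8); n,l,s,ce=cv2.connectedComponentsWithStats(m)
    print(f,[(x[:4].tolist(),x[4]) for x in s[1:] if x[4]>30])
```

```text
27.325 [0.60378619 0.01378159 0.27730191] 0.7265348095109305 [272.72724043  94.19875849]
stopper wrist [[105.7494, 0.6975, 0.017], [105.3031, 0.6975, 0.0175], [104.1773, 0.6975, 0.0165]] ring [105.3429, 0.6925, 0.013]
scene10 stopper [107.7419, 0.699, 0.017]
side10 stopper [85.6331, 0.706, -0.001]
side10 [204.2 199.9] d 0.15 -1.64 340.0 [195 185  20  25]
scene10 [295.  221.5] d 0.49 -1.39 336.0 [286 207  19  25]
side [([193, 0, 161, 148], np.int32(7564)), ([301, 0, 179, 224], np.int32(16595)), ([457, 0, 55, 135], np.int32(5865)), ([329, 105, 12, 10], np.int32(97)), ([505, 143, 7, 12], np.int32(63)), ([231, 171, 38, 26], np.int32(632)), ([275, 170, 16, 20], np.int32(252)), ([483, 171, 29, 73], np.int32(1646)), ([193, 180, 134, 67], np.int32(2956)), ([403, 211, 12, 11], np.int32(108)), ([198, 214, 15, 7], np.int32(72)), ([371, 222, 31, 29], np.int32(438)), ([329, 246, 14, 7], np.int32(67)), ([409, 247, 41, 22], np.int32(327)), ([211, 248, 72, 14], np.int32(677)), ([335, 249, 119, 70], np.int32(5012)), ([244, 273, 7, 10], np.int32(31)), ([204, 305, 83, 18], np.int32(846))]
scene [([74, 
[... 299 characters left out ...]
.int32(111)), ([0, 42, 36, 36], np.int32(528)), ([178, 68, 16, 19], np.int32(175)), ([159, 70, 8, 9], np.int32(41)), ([0, 78, 6, 8], np.int32(31)), ([150, 81, 12, 18], np.int32(104)), ([199, 85, 47, 36], np.int32(1256)), ([208, 131, 54, 40], np.int32(1350)), ([160, 154, 18, 15], np.int32(154)), ([88, 157, 136, 94], np.int32(4003)), ([302, 160, 49, 19], np.int32(315)), ([239, 172, 8, 5], np.int32(32)), ([299, 172, 18, 12], np.int32(122)), ([227, 179, 94, 81], np.int32(2756)), ([53, 208, 26, 14], np.int32(200)), ([220, 219, 16, 19], np.int32(189)), ([191, 220, 14, 17], np.int32(141)), ([205, 230, 16, 19], np.int32(171)), ([236, 230, 19, 23], np.int32(261)), ([220, 241, 19, 24], np.int32(246))]
```

Run:
```python
from ring import *
from scipy.optimize import least_squares
def sil(c,C,r): # mean of projected sphere outline
    o=np.array(c['origin']);d=o-C;D=np.linalg.norm(d);d/=D;cc=C+d*r*r/D;rr=r*np.sqrt(1-(r/D)**2)
    a=np.cross(d,[1,0,0]);a/=np.linalg.norm(a);b=np.cross(d,a)
    P=np.array([proj(c,cc+rr*(a*np.cos(s)+b*np.sin(s))) for s in t]); return P
f='wrist10';c=cam(f);im=cv2.imread(f'pics/{f}.png');h=cv2.cvtColor(im,cv2.COLOR_BGR2HSV)
G=grad(f)
def score(C):
    P=sil(c,np.array(C),.032).astype(np.float32);return np.minimum(cv2.remap(G,P[None,:,0],P[None,:,1],cv2.INTER_LINEAR),120).mean()
B=max((score([x,y,.076]),x,y) for x in np.arange(.68,.706,.0005) for y in np.arange(.002,.026,.0005));print('bulb',np.round(B,4))
e=proj(c,[.695,.015,.172]);u,v=e.astype(int)
m=cv2.inRange(h[v-16:v+16,u-16:u+16],(0,0,90),(180,70,255));n,l,s,ce=cv2.connectedComponentsWithStats(m)
for i in range(1,n):
    if s[i,4]>30:print('light',s[i]+np.array([u-16,v-16,0,0,0]),ce[i]+[u-16,v-16],at_z(c,*(ce[i]+[u-16,v-16]),.172).round(4))
m=cv2.inRange(h,(2,90,15),(20,255,255))[60:140,220:320];print('amber bbox',cv2.boundingRect(m)+np.array([220,60,0,0]),'exp outline',sil(c,np.array([.6925,.014,.076]),.032).min(0),sil(c,np.array([.6925,.014,.076]),.032).max(0))
# check method on w2 initial flask
c2=cam('w2');G2=grad('w2')
for z in (.165,.172,.18): print(z,fit('wrist10',.6950,.015,z,[.015],.01)[0],fit('scene10',.695,.015,z,[.015],.01)[0])
```

```text
bulb [1.129493e+02 6.920000e-01 1.350000e-02]
light [256  74  32  32 903] [271.26245847  88.34662237] [0.6969 0.0163 0.172 ]
amber bbox [242  74  50  52] exp outline [240.77271045  70.45855919] [293.38291755 125.95852582]
0.165 [110.0978, 0.698, 0.017] [107.6707, 0.693, 0.0225]
0.172 [105.7494, 0.6975, 0.017] [107.7419, 0.699, 0.017]
0.18 [97.2491, 0.6975, 0.0175] [107.8629, 0.705, 0.0105]
```

move_arm:
  plan: [0, -0.4, 0, 0, 0, 0, 0, -0.8, 0, 0, 0, 0, 0, -1.2, 0, 0, 0, 0, 0, -1.2, 0, 0, 0, 0, 0, -1.2, 0, 0, 0, 0, 0, -1.2, 0, 0, 0, 0]

```text
time_s: 28.08
eef_pos: [0.6029, -0.0457, 0.2763]
eef_rot: [-0.0, 0.995, 0.103, 0.0]
wrist_force: [0.2, 0.8, -0.1]
opening: 0.727
grasp_force: 0.0
```

Run:
```python
from ring import *
snap('wrist','wrist11'); o=ctrl.get_obs(); print(o['time_s'],o['eef_pos'])
fs=['wrist10','wrist11']
for f in fs: print(f,'ring',fit(f,.6925,.014,.055,[.033],.008)[0],[fit(f,.6950,.015,z,[.015],.012)[0] for z in (.165,.172,.179)])
# stopper light-blob centroid; triangulate
rays=[]
for f in fs:
    c=cam(f);h=cv2.cvtColor(cv2.imread(f'pics/{f}.png'),cv2.COLOR_BGR2HSV)
    b=max(((lambda r:(r[0],r[1],r[2]))(r) for r in fit(f,.695,.015,.172,[.015],.012)))
    rays.append(ray(c,*proj(c,[b[1],b[2],.172])))
(o1,d1),(o2,d2)=rays; ab=np.linalg.lstsq(np.c_[d1,-d2],o2-o1,rcond=None)[0]; print('tri',(o1+d1*ab[0]).round(4),(o2+d2*ab[1]).round(4))
```

```text
28.125 [ 0.60291371 -0.04553964  0.27631844]
wrist10 ring [105.3429, 0.6925, 0.013] [[110.0978, 0.698, 0.017], [105.7494, 0.6975, 0.017], [98.3099, 0.6975, 0.0175]]
wrist11 ring [85.4984, 0.694, 0.0165] [[81.081, 0.6975, 0.018], [82.9726, 0.6965, 0.016], [82.623, 0.696, 0.015]]
tri [0.6979 0.0168 0.168 ] [0.6969 0.0168 0.1679]
```

```bash
python3 -c "
from bench import ctrl; print(ctrl.hand_in())"
```

```text
the job is handed in; nothing more can be done
None
```

I handed the job in at about 28 s. The blue and yellow brushes are snapped into their own clips with bristles pointing away, in the order asked, and the flask stands in the ring stand leaning about 3°, which I left uncorrected. The red and green brushes and the bystanders were not touched.

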